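# Put the stray filter back in its row and hold the long check filter in the photometer

## Robot

A 6-joint arm with a two-finger parallel gripper is mounted at the origin on a cart in front of the work surface, level with it; the furniture and walls round the work are solid. World frame = base frame: x ahead of the robot, y to its left, z up, the work surface at z = 0. Lengths are in m, angles in rad, forces in N, time in s.
With the tool pointing down it reaches from about 0.2 to 0.875 m from the base axis. Payload 3.4 kg.
Tool frame: the origin (TCP) lies midway between the tips of the shut fingers; the grasp point (between the pads) lies 19 mm behind it (tcp_to_grasp is the z of the grasp point in the tool frame, in m); z points along the fingers, y is the line along which they close (so a half turn about z gives the same grasp; the last joint's range is limited). The gripper opens to 94 mm and grips with 3 to 60 N. Pads are 16 mm wide; open, the fingers measure 119 mm over their backs; the gripper's body (75 mm by 177 mm) begins 78 mm behind the grasp point.
Start: joints at [1.142, 0.276, 1.505, -0, 1.361, -0.121], TCP at [0.174, 0.548, 0.205] pointing down, gripper open.
Joint ranges: [-2.89, 2.89], [-0.75, 2.08], [0.22, 2.7], [-1.18, 4.32], [0.11, 2.71], [-2.7, 2.7]. Speed limits (rad/s): [2.57, 2.57, 3.14, 3.14, 3.14, 3.14].

## Interface

Orientations are given as a 3x3 rotation matrix whose columns are the frame's x, y, z axes.
In Python, from rig import observe, grab_frame, close_job, tcp_to_grasp gives the robot as it stands.
- The arm moves only by the shell command python3 -m pendant 'ROWS'. ROWS is a JSON object whose one key "deltas" holds a list of rows, each an object of numbers: "ax", "ay", "az": the turn, a rotation vector about the tool's x, y, z in degrees; "tx", "ty", "tz": the shift along the tool's x, y, z in m; "gripper": the closure, from 0 (fully open) to 1 (shut). In form: {"deltas": [{"ax": .., "ay": .., "az": .., "tx": .., "ty": .., "tz": .., "gripper": ..}, ...]}. A call has 1 to 20 rows; each row is the pose to reach, as a shift and turn from the pose commanded when the call began, along the tool's axes at that moment; what a row does not reach only later rows make up. A row lasts 1/10 s, in which the tool goes at most 50 mm and 8.59 degrees, less where a joint would pass 70% of its speed; a pose out of reach is approached as far as the arm can. A call with a gripper value outside its range is refused whole. The fingers move at their own pace and stop on an object; the grip force is fixed at half the most. Time passes only in rows, so rows that repeat a pose let the fingers close. It gives the time, the measured TCP pose, the force, the opening and the grip force at its end, in the units of the state.
- observe(): the state, without advancing time (a new reading comes with each control period).
- grab_frame(name): name is "scene" or "top" or "wrist"; returns a dict with "pixels" (420x560x3 uint8, red, green, blue), "range_z" (420x560 float32, m along the optical axis (not along the pixel's ray), 0 where there is no reading), "mtx" (3x3 intrinsics, pixels), "rvec" (rotation vector, rad) and "tvec" (3), from world to camera coordinates, as OpenCV has them; the wrist camera has in their place "hand_eye" (4x4, takes a point from camera to tool coordinates, whose origin is the TCP and whose axes are the flange's). Camera axes: x right, y down, z forward; pixel columns grow to the right and rows downward; lengths in m; the calibration is good to about 2 mm. A picture is of the moment at which its call begins: read the wrist's pose just before it.
- close_job(): hands the job in; it is judged then, once.
The state is a dict: "time": time; "joints": joint angles; "dq": joint speeds; "joint_efforts": joint torques, N m; "ee_pos": TCP position; "eef_rot": TCP orientation; "force": force on the tool from outside, world axes, zero at the start; "wrist_torque": the same for the moment, N m; "gripper_width": finger opening in m; "grasp_force": force on a finger pad.
Only numpy, scipy, OpenCV 4.12 (cv2) and the standard library are available. Lean on these libraries where they do the work, as an engineer would, in place of code of your own. Each camera call takes 0.05 s, during which the arm holds its last target. There are 200 camera calls.

## Task

The photometer is due for its filter check, but two filter holders stand in the wrong rows of the rack: the front row (nearest the robot) is for the short ones, the rear row for the long ones. First put the short holder that stands among the long ones into the free pocket of the front row, then take the long holder out of the front row and lower it into the slot on top of the photometer, pressing the spring shutter down until the holder's flange rests on the slot's collar. Finish while still gripping it and holding it down there for the reading (the shutter would push it up again); leave the other holders and the things around where they stand.

Things in the scene. Friction and masses are not known exactly. Their poses are not given: they have to be found in the camera images.
- rack: Fixed white stepped rack with metal end plates, 114 x 179 mm. Origin: on the worktop midway between the rows, x to the rear, y along the rows, z up. Pockets at x = -32 mm (front row, short ones, top 32 mm high) and +32 mm (rear row, long ones, top 42 mm high), y = -54, 0, +54 mm; each 13 (x) x 33 (y) mm, floor at z = 6 mm, flanges stay above. Free at the start: front row, y = -54 mm.
- short_stray: Short filter holder, 81 mm tall, 50 g; the short one in the rear row. Flat metal blade 10 (x) x 30 (y) x 46 mm with a glass window, foot bevelled 2 mm; on it a black flange 20 x 42 x 5 mm (underside 46 mm above the foot), then a black ribbed grip 14 (x) x 32 (y) x 30 mm. Origin: centre of the foot; z up, x thin, y wide side, axes parallel to the rack's at the start.
- long_stray: Long filter holder, 101 mm tall, 50 g; the long one in the front row. Flat metal blade 10 (x) x 30 (y) x 66 mm with a glass window, foot bevelled 2 mm; on it a black flange 20 x 42 x 5 mm (underside 66 mm above the foot), then a black ribbed grip 14 (x) x 32 (y) x 30 mm. Origin: centre of the foot; z up, x thin, y wide side, axes parallel to the rack's at the start.
- short_1: Short filter holder, 81 mm tall, 50 g; rightly in the front row, stays. Flat metal blade 10 (x) x 30 (y) x 46 mm with a glass window, foot bevelled 2 mm; on it a black flange 20 x 42 x 5 mm (underside 46 mm above the foot), then a black ribbed grip 14 (x) x 32 (y) x 30 mm. Origin: centre of the foot; z up, x thin, y wide side, axes parallel to the rack's at the start.
- long_1: Long filter holder, 101 mm tall, 50 g; rightly in the rear row, stays. Flat metal blade 10 (x) x 30 (y) x 66 mm with a glass window, foot bevelled 2 mm; on it a black flange 20 x 42 x 5 mm (underside 66 mm above the foot), then a black ribbed grip 14 (x) x 32 (y) x 30 mm. Origin: centre of the foot; z up, x thin, y wide side, axes parallel to the rack's at the start.
- long_2: Long filter holder, 101 mm tall, 50 g; rightly in the rear row, stays. Flat metal blade 10 (x) x 30 (y) x 66 mm with a glass window, foot bevelled 2 mm; on it a black flange 20 x 42 x 5 mm (underside 66 mm above the foot), then a black ribbed grip 14 (x) x 32 (y) x 30 mm. Origin: centre of the foot; z up, x thin, y wide side, axes parallel to the rack's at the start.
- reader: Fixed bench photometer: white housing 175 x 160 mm, 78 mm high; on it a black slot collar 48 x 72 mm, top at z = 92 mm, and behind it, from x = 64 mm, a sloping display panel up to z = 115 mm. Origin: on the worktop below the slot's centre; x away from the robot, across the slot; y along the slot; z up. Housing from x = -45 to +130 mm.
- slot (a point): Centre of the slot's mouth, level with the collar's top; axes as reader. The upright slot is 12 mm (x) by 32 mm (y), 2 mm more than a blade each way, its upper edge bevelled 3 mm, over 69 mm deep. Above the back of the bench hang a shelf (from x = 0.60 m, underside 0.475 m up) and hooks on it (from x = 0.56 m): keep the wrist and arm clear of them.
- shutter (a joint): Spring shutter plate in the slot, m: 0 at rest (6 mm below the collar's top), grows as it is pushed down, stop at 0.063. Its spring pushes up with 2 N at 0, 5.8 N at 0.063, and lifts a holder that is let go. It reads 0.060 with a long holder's flange on the collar, only 0.040 with a short one.
- bench_timer: white bench timer, 62 x 64 x 20 mm, lying on the worktop beside the work; to be left alone. Origin: centre of its underside.
- specimen_jar: specimen jar with screw lid, 66 mm across, 59 mm tall, standing on the worktop; to be left alone. Origin: centre of its underside.
- dropper_bottle: small clear dropper bottle with a long pointed cap, 30 mm across, 90 mm tall, standing on the worktop between rack and photometer; to be left alone. Origin: centre of its underside.
Not all that is in view belongs to the job. What is shaped like the long_2 but blue or pink is not meant.

How it is judged:
On the way, in this order (a step that is already met when the one before it is completed fails the run):
1. the short stray stands let go in the front row, on the pocket floor (x of short_stray in the frame of rack between -0.038 and -0.026 m and y of short_stray in the frame of rack between -0.06 and 0.06 m and z of short_stray in the frame of rack below 0.011 m and angle between short_stray's own z axis and vertical below 0.15 rad and contact force between the fingers and short_stray below 0.1 N and linear speed of short_stray below 0.02 m/s), for 0.2 s.
2. the foot of the long stray is through the slot's mouth, pressing the shutter (z of long_stray in the frame of slot below -0.015 m and value of joint shutter above 0.008 m), for 0.1 s.
At the end, for the whole second after the job is handed in: Both short holders stand upright on front-row pocket floors (5 mm), the short stray let go; the other two long ones in the rear row. The long stray is upright in the slot, flange within 4 mm of the collar, shutter pressed past 56 mm, at rest and still gripped by the fingers (x of short_stray in the frame of rack between -0.038 and -0.026 m and y of short_stray in the frame of rack between -0.06 and 0.06 m and z of each of short_stray, short_1, long_1, long_2 in the frame of rack below 0.011 m and angle between each of short_stray, short_1, long_1, long_2's own z axis and vertical below 0.15 rad and x of short_1 in the frame of rack between -0.038 and -0.026 m and y of short_1 in the frame of rack between -0.06 and 0.06 m and x of long_1 in the frame of rack between 0.026 and 0.038 m and y of long_1 in the frame of rack between -0.06 and 0.06 m and x of long_2 in the frame of rack between 0.026 and 0.038 m and y of long_2 in the frame of rack between -0.06 and 0.06 m and contact force between the fingers and short_stray below 0.1 N and contact force between the fingers and long_stray above 2 N and value of joint shutter above 0.056 m and z of long_stray in the frame of slot below -0.062 m and x of long_stray in the frame of slot between -0.004 and 0.004 m and y of long_stray in the frame of slot between -0.004 and 0.004 m and angle between the x axis of long_stray and the x axis of reader, either way round below 0.12 rad and angle between long_stray's own z axis and vertical below 0.08 rad and linear speed of long_stray below 0.02 m/s); the arm keeps its last pose, push and grip.
It fails at once if one of the three other holders is moved by more than 20 mm (distance of any of short_1, long_1, long_2 from where it was at the start of the episode above 0.02 m).
It fails at once if timer, jar or dropper bottle is moved by more than 20 mm (distance of any of bench_timer, specimen_jar, dropper_bottle from where it was at the start of the episode above 0.02 m).
It also fails if it takes over 61 s, if anything falls off the work surface, if the arm or the gripper's body presses on something with over 40 N, if the wrist force passes 120 N, or if a joint passes its speed limit or range.

## Working session

There is one attempt and no reset: what is moved stays moved. The work goes in short steps, Python scripts to look and compute and a shell command to move; the robot and the scene stay as the last step left them, time stands still between calls to the robot, and variables do not carry over. Pictures are saved under pics/ and viewed, at most 10 in all, crops included, and the job is handed in when it is done.

```bash
mkdir -p pics; cat > h.py <<'E'
import numpy as np, cv2
from rig import observe, grab_frame, tcp_to_grasp
def snap(n):
    s=observe(); f=grab_frame(n)
    K=np.array(f["mtx"],float)
    if "rvec" in f:
        R=cv2.Rodrigues(np.array(f["rvec"],float))[0]; t=np.array(f["tvec"],float).ravel()
        C=np.eye(4); C[:3,:3]=R.T; C[:3,3]=-R.T@t
    else:
        T=np.eye(4); T[:3,:3]=s["eef_rot"]; T[:3,3]=s["ee_pos"]; C=T@np.array(f["hand_eye"])
    return f,K,C
def world(f,K,C,z=None):
    # depth cloud HxWx3
    d=f["range_z"]; v,u=np.indices(d.shape)
    P=np.stack([(u-K[0,2])/K[0,0]*d,(v-K[1,2])/K[1,1]*d,d],-1)
    return P@C[:3,:3].T+C[:3,3]
def save(n,img): cv2.imwrite("pics/"+n,img[...,::-1])
E
python3 - <<'E'
from h import *
for n in("scene","top"):
    f,K,C=snap(n); save(n+".png",f["pixels"]); np.savez(n,px=f["pixels"],W=world(f,K,C),K=K,C=C,d=f["range_z"]); print(n,C.round(3).tolist(),K[0,0])
s=observe();print(s,tcp_to_grasp)
E
```

```text
scene [[0.709, -0.296, 0.64, -0.355], [-0.705, -0.278, 0.652, -0.859], [-0.016, -0.914, -0.406, 0.623], [0.0, 0.0, 0.0, 1.0]] 414.7801117151688
top [[-0.046, -0.887, 0.46, -0.334], [-0.999, 0.041, -0.022, 0.071], [0.0, -0.461, -0.888, 1.714], [0.0, 0.0, 0.0, 1.0]] 505.91354754519625
{'time': 0.1, 'joints': array([ 1.14202279e+00,  2.76504582e-01,  1.50599811e+00, -9.94024882e-06,
        1.36069625e+00, -1.20990241e-01]), 'dq': array([-5.88133949e-04, -1.97716573e-03, -2.22952903e-03, -1.05344369e-03,
        2.75929004e-05, -7.96193277e-04]), 'joint_efforts': array([ 3.68936780e-04, -4.05457449e+01, -2.37778580e+01,  7.00984010e-02,
        2.99032428e-02, -2.81259577e-05]), 'ee_pos': array([0.17398478, 0.54751207, 0.2047101 ]), 'eef_rot': array([[-9.53008024e-01,  3.02944339e-01, -6.58977936e-04],
       [ 3.02945000e-01,  9.53006916e-01, -1.46491447e-03],
       [ 1.84222985e-04, -1.59570931e-03, -9.99998710e-01]]), 'force': array([-0.14906196, -0.144297  , -0.25590081]), 'wrist_torque': array([-0.0102576 , -0.00521211,  0.01504403]), 'grasp_force': 0.0, 'gripper_width': 0.09400796479047155} -0.0188
```

View pics/scene.png

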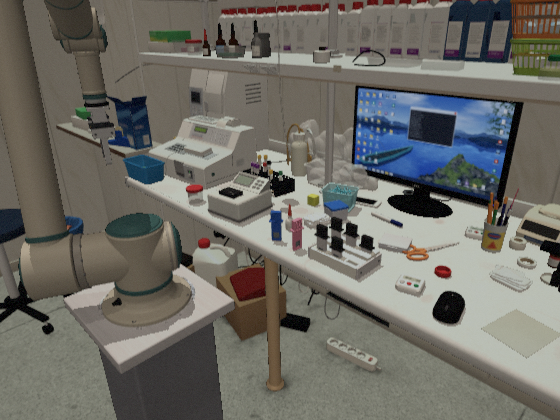

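View pics/top.png

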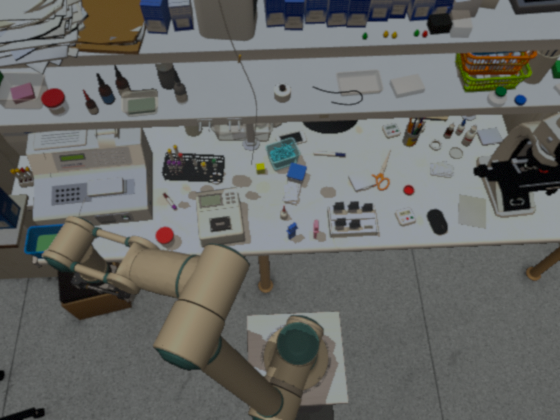

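The scene view shows the rack at about (345,245) with dark grips. The photometer is at (240,195), and the blue and pink decoys are at (277,225) and (297,235). In the top view the rack is at (352,215), the photometer at (220,215) and the dropper at (285,212).

```bash
python3 - <<'E'
from h import *
a=np.load("top.npz");b=np.load("scene.npz")
g=lambda i:np.clip(255*(i/255.)**.6,0,255).astype(np.uint8)
r=lambda i:cv2.resize(g(i),(400,300),interpolation=cv2.INTER_CUBIC)
m=np.vstack([np.hstack([r(a['px'][190:250,315:395]),r(a['px'][180:255,180:280])]),np.hstack([r(b['px'][210:285,295:395]),r(b['px'][165:225,200:280])])])
save("m1.png",m)
# rack heights cloud from both
for n,d in(("top",a),("scene",b)):
    W=d['W']
    for (u0,u1,v0,v1) in ([(325,385,198,240),(195,245,188,245)] if n=="top" else [(305,385,215,280),(205,275,170,222)]):
        P=W[v0:v1,u0:u1].reshape(-1,3); P=P[P[:,2]>.02]
        print(n,len(P),P.min(0).round(3),P.max(0).round(3))
E
```

```text
top 1446 [-0.334 -0.331  0.02 ] [0.543 0.071 1.714]
top 2363 [-0.334  0.071  0.02 ] [0.595 0.334 1.714]
scene 2427 [-0.355 -0.859  0.02 ] [0.693 0.007 0.623]
scene 2696 [-0.355 -0.859  0.02 ] [0.79  0.522 0.623]
```

View pics/m1.png

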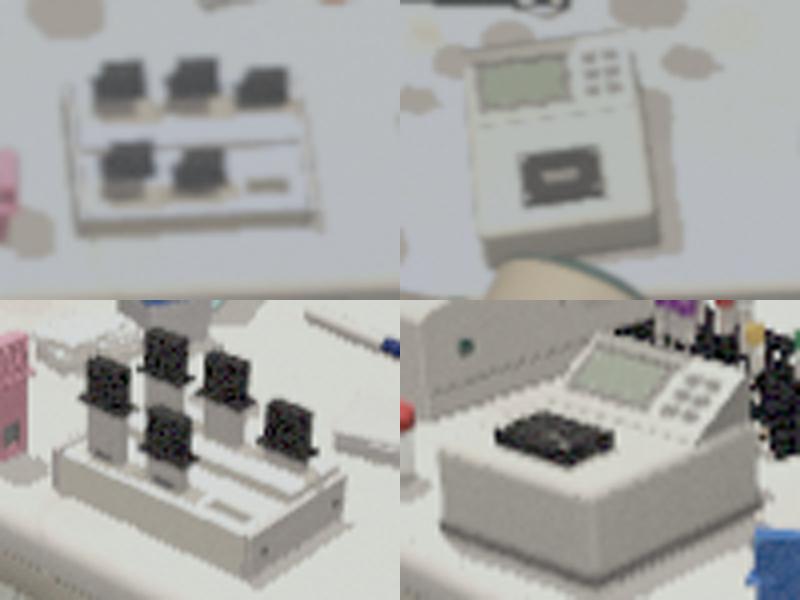

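Crop (top-left is the top view, bottom-left the scene view): the rear row has two long holders at crop (120,85) and (192,85), and a lower, short one at (262,88), which is top pixel (367,208) and scene pixel ~(367,242). That one is short_stray. In the front row the left holder at (127,160), top pixel (340,222), stands tall in the scene crop at (108,385), so it is long_stray. The middle one is short_1 and the right pocket is free at (268,185). The slot is at crop (560,175), top pixel (220,224).

```bash
cat > rough.py <<'E'
from h import *
for n,box in(("top",(325,385,198,240)),("scene",(300,390,212,285))):
    d=np.load(n+".npz");u0,u1,v0,v1=box
    W=d['W'][v0:v1,u0:u1];px=d['px'][v0:v1,u0:u1].astype(int)
    m=((px.max(-1)<75)&(d['d'][v0:v1,u0:u1]>0)&(W[...,2]>.03)&(W[...,2]<.13)).astype(np.uint8)
    k,l,st,c=cv2.connectedComponentsWithStats(m)
    for i in range(1,k):
        if st[i,4]<15: continue
        P=W[l==i]; print(n,(c[i]+[u0,v0]).round(1),st[i,4],np.median(P,0).round(3),P.min(0).round(3),P.max(0).round(3))
for n,box in(("top",(195,245,188,245)),("scene",(205,275,170,225))):
    d=np.load(n+".npz");u0,u1,v0,v1=box
    W=d['W'][v0:v1,u0:u1];px=d['px'][v0:v1,u0:u1].astype(int)
    m=(px.max(-1)<75)&(d['d'][v0:v1,u0:u1]>0)&(abs(W[...,2]-.092)<.006)
    P=W[m]; 
    if len(P): print(n,"collar",len(P),cv2.minAreaRect(P[:,:2].astype(np.float32)*1000),np.median(P[:,2]))
d=np.load("top.npz")
for u,v in((284,217),(291,229),(316,227),(165,235)): print(u,v,d['W'][v,u].round(3))
E
python3 rough.py
```

```text
top [338.4 206.9] 75 [ 0.51  -0.186  0.086] [ 0.505 -0.204  0.048] [ 0.521 -0.17   0.114]
top [353.3 206.1] 76 [ 0.51  -0.24   0.088] [ 0.501 -0.259  0.051] [ 0.521 -0.225  0.115]
top [366.9 207.5] 68 [ 0.511 -0.293  0.07 ] [ 0.505 -0.313  0.039] [ 0.521 -0.276  0.093]
top [340. 223.] 82 [ 0.445 -0.186  0.086] [ 0.44  -0.206  0.039] [ 0.456 -0.17   0.115]
top [354.5 223.7] 72 [ 0.446 -0.239  0.073] [ 0.439 -0.257  0.037] [ 0.457 -0.224  0.098]
scene [336.1 224.2] 148 [ 0.506 -0.193  0.089] [ 0.499 -0.211  0.07 ] [ 0.521 -0.171  0.108]
scene [351.1 230.1] 154 [ 0.507 -0.247  0.089] [ 0.5   -0.263  0.07 ] [ 0.52  -0.224  0.106]
scene [321.8 231.5] 150 [ 0.443 -0.193  0.089] [ 0.437 -0.209  0.072] [ 0.457 -0.171  0.108]
scene [366.6 242.5] 165 [ 0.508 -0.3    0.07 ] [ 0.502 -0.316  0.05 ] [ 0.52  -0.276  0.087]
scene [336.8 244. ] 167 [ 0.443 -0.246  0.069] [ 0.437 -0.263  0.048] [ 0.51  -0.183  0.089]
top collar 173 ((461.73736572265625, 242.37408447265625), (51.38055419921875, 65.8475112915039), 5.442512512207031) 0.09247448109695777
scene collar 120 ((441.259521484375, 146.4021759033203), (251.21539306640625, 178.0333709716797), 49.205684661865234) 0.08980857687046229
284 217 [0.506 0.012 0.031]
291 229 [ 0.429 -0.009  0.088]
316 227 [ 0.429 -0.097  0.097]
165 235 [0.439 0.443 0.06 ]
```

```bash
python3 -m pendant '{"deltas":[{"az":8.5,"tx":-0.04,"ty":-0.026,"tz":-0.03,"gripper":0.5},{"az":17,"tx":-0.08,"ty":-0.052,"tz":-0.06,"gripper":0.5},{"az":25.5,"tx":-0.12,"ty":-0.08,"tz":-0.075,"gripper":0.5},{"az":34,"tx":-0.16,"ty":-0.107,"tz":-0.075,"gripper":0.5},{"az":42.5,"tx":-0.2,"ty":-0.134,"tz":-0.075,"gripper":0.5},{"az":51,"tx":-0.24,"ty":-0.16,"tz":-0.075,"gripper":0.5},{"az":59.5,"tx":-0.28,"ty":-0.187,"tz":-0.075,"gripper":0.5},{"az":67,"tx":-0.328,"ty":-0.219,"tz":-0.075,"gripper":0.5},{"az":67,"tx":-0.328,"ty":-0.219,"tz":-0.075,"gripper":0.5},{"az":67,"tx":-0.328,"ty":-0.219,"tz":-0.075,"gripper":0.5},{"az":67,"tx":-0.328,"ty":-0.219,"tz":-0.075,"gripper":0.5},{"az":67,"tx":-0.328,"ty":-0.219,"tz":-0.075,"gripper":0.5}]}'
cat > w.py <<'E'
from h import *
import sys
f,K,C=snap("wrist"); n=sys.argv[1]
np.savez(n,px=f["pixels"],W=world(f,K,C),K=K,C=C,d=f["range_z"]); save(n+".png",f["pixels"])
print(np.array(f["hand_eye"]).round(3).tolist(),K.round(1).tolist(),C.round(3).tolist(),observe()["time"])
E
python3 w.py wr1
```

```text
[[0.002, -0.961, -0.276, 0.08], [1.0, 0.002, 0.0, 0.001], [0.0, -0.276, 0.961, -0.18], [0.0, 0.0, 0.0, 1.0]] [[370.1, 0.0, 278.2], [0.0, 370.1, 203.4], [0.0, 0.0, 1.0]] [[0.301, 0.917, 0.262, 0.098], [0.954, -0.289, -0.085, 0.573], [-0.002, 0.276, -0.961, 0.385], [0.0, 0.0, 0.0, 1.0]] 0.15invalid input
```

View pics/wr1.png

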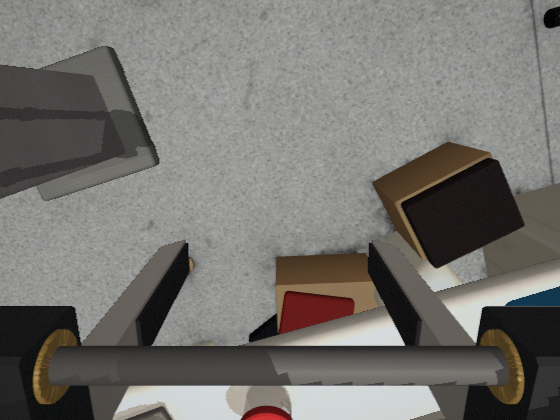

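The move was refused ("invalid input"), so the picture shows only the start pose over the floor, with the fingers at the bottom. I'll retry with all the keys given.

```bash
python3 -m pendant '{"deltas":[{"ax":0,"ay":0,"az":8.5,"tx":-0.04,"ty":-0.026,"tz":-0.03,"gripper":0.5},{"ax":0,"ay":0,"az":17,"tx":-0.08,"ty":-0.052,"tz":-0.06,"gripper":0.5},{"ax":0,"ay":0,"az":25.5,"tx":-0.12,"ty":-0.08,"tz":-0.075,"gripper":0.5},{"ax":0,"ay":0,"az":34,"tx":-0.16,"ty":-0.107,"tz":-0.075,"gripper":0.5},{"ax":0,"ay":0,"az":42.5,"tx":-0.2,"ty":-0.134,"tz":-0.075,"gripper":0.5},{"ax":0,"ay":0,"az":51,"tx":-0.24,"ty":-0.16,"tz":-0.075,"gripper":0.5},{"ax":0,"ay":0,"az":59.5,"tx":-0.28,"ty":-0.187,"tz":-0.075,"gripper":0.5},{"ax":0,"ay":0,"az":67,"tx":-0.328,"ty":-0.219,"tz":-0.075,"gripper":0.5},{"ax":0,"ay":0,"az":67,"tx":-0.328,"ty":-0.219,"tz":-0.075,"gripper":0.5},{"ax":0,"ay":0,"az":67,"tx":-0.328,"ty":-0.219,"tz":-0.075,"gripper":0.5},{"ax":0,"ay":0,"az":67,"tx":-0.328,"ty":-0.219,"tz":-0.075,"gripper":0.5}]}'
python3 w.py wr2
```

```text
time: 1.25
ee_pos: [0.4197, 0.2407, 0.2803]
eef_rot: [[-0.094, 0.996, -0.001], [0.996, 0.094, 0.001], [0.001, -0.001, -1.0]]
force: [0.4, 0.2, -0.3]
gripper_width: 0.047
grasp_force: 0.0
[[0.002, -0.961, -0.276, 0.081], [1.0, 0.002, 0.001, 0.0], [-0.0, -0.276, 0.961, -0.18], [0.0, 0.0, 0.0, 1.0]] [[370.1, 0.0, 278.2], [0.0, 370.1, 203.4], [0.0, 0.0, 1.0]] [[0.995, 0.093, 0.025, 0.413], [0.096, -0.957, -0.274, 0.321], [-0.001, 0.275, -0.961, 0.46], [0.0, 0.0, 0.0, 1.0]] 1.3
```

View pics/wr2.png

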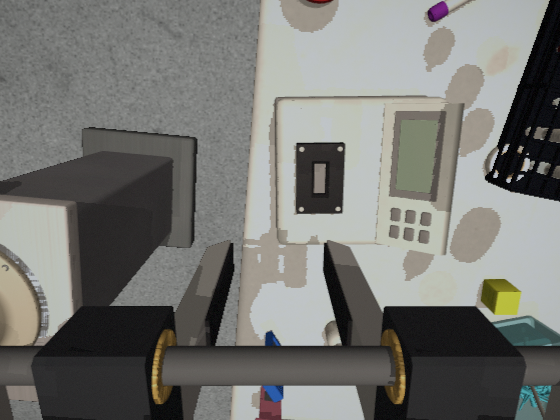

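```bash
cat > col.py <<'E'
from h import *
import sys
d=np.load(sys.argv[1]+".npz"); W=d['W'];px=d['px'].astype(int)
m=(abs(W[...,2]-.092)<.005)&(abs(W[...,0]-.46)<.06)&(abs(W[...,1]-.242)<.06)&(px.max(-1)<90)
P=W[m];print(len(P),np.median(P[:,2]),P.min(0),P.max(0),cv2.minAreaRect(P[:,:2].astype(np.float32)*1000))
v,u=np.nonzero(m);print(u.min(),u.max(),v.min(),v.max())
E
python3 col.py wr2
```

```text
2797 0.09258471891745285 [0.43492783 0.20834107 0.08704829] [0.48810318 0.28407523 0.09546408] ((461.9958190917969, 245.92266845703125), (46.798526763916016, 72.38174438476562), 6.182225704193115)
297 344 143 213
```

The wrist view shows the photometer collar clearly at (297–344, 143–213) and the slot at (320,178). That puts it at about (0.462, 0.246, 0.0925) with a yaw of about 6°, which agrees with the top camera. Next, over the rack.

```bash
python3 -m pendant '{"deltas":[{"ax":0,"ay":0,"az":5.4,"tx":-0.03,"ty":0,"tz":-0.02,"gripper":0.5},{"ax":0,"ay":0,"az":5.4,"tx":-0.08,"ty":0,"tz":-0.02,"gripper":0.5},{"ax":0,"ay":0,"az":5.4,"tx":-0.13,"ty":0,"tz":-0.02,"gripper":0.5},{"ax":0,"ay":0,"az":5.4,"tx":-0.18,"ty":0,"tz":-0.02,"gripper":0.5},{"ax":0,"ay":0,"az":5.4,"tx":-0.23,"ty":0.01,"tz":-0.02,"gripper":0.5},{"ax":0,"ay":0,"az":5.4,"tx":-0.28,"ty":0.01,"tz":-0.02,"gripper":0.5},{"ax":0,"ay":0,"az":5.4,"tx":-0.33,"ty":0.01,"tz":-0.02,"gripper":0.5},{"ax":0,"ay":0,"az":5.4,"tx":-0.38,"ty":0.01,"tz":-0.02,"gripper":0.5},{"ax":0,"ay":0,"az":5.4,"tx":-0.43,"ty":0.01,"tz":-0.02,"gripper":0.5},{"ax":0,"ay":0,"az":5.4,"tx":-0.48,"ty":0.011,"tz":-0.02,"gripper":0.5},{"ax":0,"ay":0,"az":5.4,"tx":-0.51,"ty":0.011,"tz":-0.02,"gripper":0.5},{"ax":0,"ay":0,"az":5.4,"tx":-0.524,"ty":0.011,"tz":-0.02,"gripper":0.5},{"ax":0,"ay":0,"az":5.4,"tx":-0.524,"ty":0.011,"tz":-0.02,"gripper":0.5},{"ax":0,"ay":0,"az":5.4,"tx":-0.524,"ty":0.011,"tz":-0.02,"gripper":0.5}]}'
python3 w.py wr3; cat > tops.py <<'E'
from h import *
import sys
d=np.load(sys.argv[1]+".npz"); W=d['W'];px=d['px'].astype(int)
for z0 in (.107,.087):
    m=((abs(W[...,2]-z0)<.006)&(abs(W[...,0]-.48)<.07)&(abs(W[...,1]+.24)<.12)&(px.max(-1)<90)).astype(np.uint8)
    k,l,st,c=cv2.connectedComponentsWithStats(m)
    for i in range(1,k):
        if st[i,4]<100: continue
        P=W[l==i]; print(z0,c[i].round(),st[i,4],np.median(P[:,2]).round(4),np.array(cv2.minAreaRect(P[:,:2].astype(np.float32)*1000)[0]).round(1),cv2.minAreaRect(P[:,:2].astype(np.float32)*1000)[1:])
E
python3 tops.py wr3
```

```text
time: 2.7
ee_pos: [0.4806, -0.2784, 0.3005]
eef_rot: [[-0.002, 1.0, -0.0], [1.0, 0.002, 0.002], [0.002, -0.0, -1.0]]
force: [-0.4, -0.1, 0.6]
gripper_width: 0.0468
grasp_force: 0.0
[[0.002, -0.961, -0.276, 0.081], [1.0, 0.002, 0.001, 0.0], [-0.0, -0.276, 0.961, -0.18], [0.0, 0.0, 0.0, 1.0]] [[370.1, 0.0, 278.2], [0.0, 370.1, 203.4], [0.0, 0.0, 1.0]] [[1.0, 0.003, 0.001, 0.481], [0.003, -0.962, -0.274, -0.198], [0.0, 0.274, -0.962, 0.48], [0.0, 0.0, 0.0, 1.0]] 2.75
0.107 [246.  85.] 516 0.1074 [ 449.5 -186. ] ((14.203899383544922, 31.306188583374023), 0.18439631164073944)
0.107 [312.  86.] 493 0.1074 [ 513.4 -186.8] ((13.342496871948242, 31.30117416381836), 0.8993649482727051)
0.107 [310. 142.] 437 0.1075 [ 513.3 -240.4] ((12.98170280456543, 31.74713897705078), 0.9222788214683533)
0.087 [249. 140.] 415 0.0875 [ 450.7 -239.8] ((30.93576431274414, 13.971874237060547), 88.53701782226562)
0.087 [308. 189.] 362 0.0876 [ 513.9 -293.8] ((13.146970748901367, 31.598230361938477), 1.5222519636154175)
```

View pics/wr3.png

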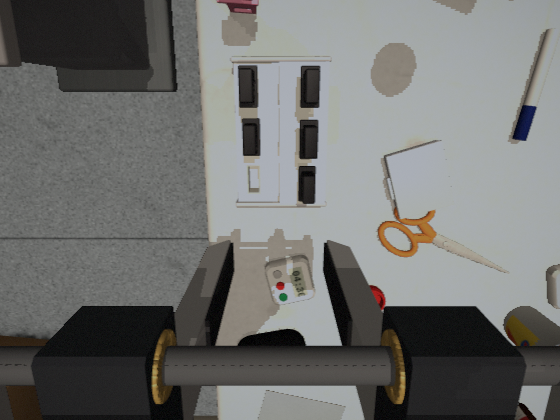

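The rack view shows long holders at (312,86) and (310,142), short_stray at (308,189), long_stray at (246,85), short_1 at (249,140) and the free pocket at (254,178). The measured tops (0.107 and 0.087), the 54/64 mm spacing and the 14x32 grips all match the description. The free pocket is at about (0.451, −0.294). I'm going for the short stray now.

```bash
python3 -m pendant '{"deltas":[{"ax":0,"ay":0,"az":-0.6,"tx":-0.0155,"ty":0.033,"tz":0.03,"gripper":0.5},{"ax":0,"ay":0,"az":-0.6,"tx":-0.0155,"ty":0.033,"tz":0.075,"gripper":0.5},{"ax":0,"ay":0,"az":-0.6,"tx":-0.0155,"ty":0.033,"tz":0.12,"gripper":0.5},{"ax":0,"ay":0,"az":-0.6,"tx":-0.0155,"ty":0.033,"tz":0.16,"gripper":0.5},{"ax":0,"ay":0,"az":-0.6,"tx":-0.0155,"ty":0.033,"tz":0.18,"gripper":0.5},{"ax":0,"ay":0,"az":-0.6,"tx":-0.0155,"ty":0.033,"tz":0.18,"gripper":0.5},{"ax":0,"ay":0,"az":-0.6,"tx":-0.0155,"ty":0.033,"tz":0.18,"gripper":0.5},{"ax":0,"ay":0,"az":-0.6,"tx":-0.0155,"ty":0.033,"tz":0.18,"gripper":0.5}]}'
python3 w.py wr4; sed -i 's/<90)/<60)/' tops.py; python3 tops.py wr4
```

```text
time: 3.55
ee_pos: [0.5147, -0.2963, 0.1227]
eef_rot: [[-0.011, 1.0, 0.003], [1.0, 0.011, -0.002], [-0.002, 0.003, -1.0]]
force: [0.5, 0.3, 0.7]
gripper_width: 0.0468
grasp_force: 0.0
[[0.002, -0.961, -0.276, 0.081], [1.0, 0.002, 0.001, 0.0], [-0.0, -0.276, 0.961, -0.18], [0.0, 0.0, 0.0, 1.0]] [[370.1, 0.0, 278.2], [0.0, 370.1, 203.4], [0.0, 0.0, 1.0]] [[1.0, 0.011, 0.007, 0.514], [0.013, -0.96, -0.278, -0.215], [0.003, 0.278, -0.961, 0.302], [0.0, 0.0, 0.0, 1.0]] 3.6
0.107 [147.  34.] 2152 0.1074 [ 449.7 -186.7] ((14.590765953063965, 31.191503524780273), 1.48258376121521)
0.107 [278.  37.] 1936 0.1074 [ 513.9 -186.5] ((14.157361030578613, 31.80312156677246), 0.3847423195838928)
0.107 [276. 145.] 1630 0.1074 [ 513.6 -240.4] ((14.637364387512207, 31.583194732666016), 0.7200663089752197)
0.087 [170.  41.] 397 0.0879 [ 455.2 -188.2] ((33.17961120605469, 10.681022644042969), 71.26504516601562)
0.087 [168. 140.] 1433 0.0874 [ 450.4 -240. ] ((14.311267852783203, 31.471847534179688), 0.8435159921646118)
0.087 [277. 227.] 1121 0.0875 [ 514.6 -293.6] ((13.850141525268555, 31.965492248535156), 0.42779815196990967)
```

```bash
python3 -m pendant '{"deltas":[{"ax":0,"ay":0,"az":0,"tx":0.002,"ty":0,"tz":0.01,"gripper":0.5},{"ax":0,"ay":0,"az":0,"tx":0.002,"ty":0,"tz":0.03,"gripper":0.5},{"ax":0,"ay":0,"az":0,"tx":0.002,"ty":0,"tz":0.05,"gripper":0.5},{"ax":0,"ay":0,"az":0,"tx":0.002,"ty":0,"tz":0.062,"gripper":0.5},{"ax":0,"ay":0,"az":0,"tx":0.002,"ty":0,"tz":0.062,"gripper":0.5},{"ax":0,"ay":0,"az":0,"tx":0.002,"ty":0,"tz":0.062,"gripper":1},{"ax":0,"ay":0,"az":0,"tx":0.002,"ty":0,"tz":0.062,"gripper":1},{"ax":0,"ay":0,"az":0,"tx":0.002,"ty":0,"tz":0.062,"gripper":1},{"ax":0,"ay":0,"az":0,"tx":0.002,"ty":0,"tz":0.062,"gripper":1},{"ax":0,"ay":0,"az":0,"tx":0.002,"ty":0,"tz":0.062,"gripper":1},{"ax":0,"ay":0,"az":0,"tx":0.002,"ty":0,"tz":0.062,"gripper":1}]}'
```

```text
time: 4.7
ee_pos: [0.5137, -0.2945, 0.059]
eef_rot: [[-0.01, 1.0, 0.001], [1.0, 0.01, -0.001], [-0.001, 0.001, -1.0]]
force: [-0.3, -0.2, 2.2]
gripper_width: 0.0137
grasp_force: 30.0
```

```bash
python3 -m pendant '{"deltas":[{"ax":0,"ay":0,"az":0,"tx":0,"ty":0,"tz":-0.015,"gripper":1},{"ax":0,"ay":0,"az":0,"tx":0,"ty":0,"tz":-0.035,"gripper":1},{"ax":0,"ay":0,"az":0,"tx":0,"ty":0,"tz":-0.055,"gripper":1},{"ax":0,"ay":0,"az":0,"tx":0,"ty":0,"tz":-0.06,"gripper":1},{"ax":0,"ay":0,"az":0,"tx":0,"ty":-0.02,"tz":-0.06,"gripper":1},{"ax":0,"ay":0,"az":0,"tx":0,"ty":-0.045,"tz":-0.06,"gripper":1},{"ax":0,"ay":0,"az":0,"tx":0,"ty":-0.064,"tz":-0.06,"gripper":1},{"ax":0,"ay":0,"az":0,"tx":0,"ty":-0.064,"tz":-0.06,"gripper":1},{"ax":0,"ay":0,"az":0,"tx":0,"ty":-0.064,"tz":-0.06,"gripper":1},{"ax":0,"ay":0,"az":0,"tx":0,"ty":-0.064,"tz":-0.06,"gripper":1}]}'
python3 w.py wr5; sed 's/(.107,.087)/(.107,.087,.147)/' tops.py > tops2.py; python3 tops2.py wr5
```

```text
time: 5.7
ee_pos: [0.4503, -0.2951, 0.1183]
eef_rot: [[-0.01, 1.0, 0.001], [1.0, 0.01, -0.0], [-0.0, 0.001, -1.0]]
force: [-0.4, -0.5, -0.6]
gripper_width: 0.0134
grasp_force: 30.0
[[0.002, -0.961, -0.276, 0.081], [1.0, 0.002, 0.001, 0.0], [-0.0, -0.276, 0.961, -0.18], [0.0, 0.0, 0.0, 1.0]] [[370.1, 0.0, 278.2], [0.0, 370.1, 203.4], [0.0, 0.0, 1.0]] [[1.0, 0.011, 0.004, 0.45], [0.012, -0.961, -0.276, -0.214], [0.001, 0.276, -0.961, 0.298], [0.0, 0.0, 0.0, 1.0]] 5.75
0.107 [278.  44.] 1143 0.1073 [ 449.4 -186.3] ((31.714366912841797, 14.359297752380371), 89.88167572021484)
0.107 [410.  39.] 2078 0.1074 [ 512.9 -186.4] ((31.831825256347656, 13.697948455810547), 89.9916763305664)
0.107 [399. 150.] 1723 0.1074 [ 512.9 -240.2] ((13.766674995422363, 31.706220626831055), 0.4343237280845642)
0.087 [387.  46.] 404 0.0875 [ 507.8 -188.3] ((10.510639190673828, 33.200496673583984), 19.449462890625)
0.087 [278. 144.] 1389 0.0875 [ 450.2 -240. ] ((13.987364768981934, 31.767454147338867), 0.18558959662914276)
0.087 [379. 143.] 327 0.0873 [ 507.8 -238.5] ((33.24797058105469, 10.736455917358398), 71.84749603271484)
0.147 [278. 278.] 2140 0.1468 [ 450.9 -294.2] ((16.846908569335938, 31.962238311767578), 1.2294518947601318)
```

View pics/wr5.png

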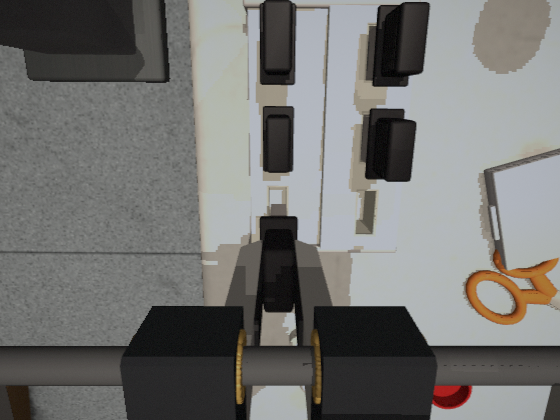

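The held short holder (top at (278,225)) lines up with short_1, and its distance to it of 54.2 mm matches the pocket spacing, so I'm lowering it.

```bash
python3 -m pendant '{"deltas":[{"ax":0,"ay":0,"az":0,"tx":0,"ty":0,"tz":0.015,"gripper":1},{"ax":0,"ay":0,"az":0,"tx":0,"ty":0,"tz":0.028,"gripper":1},{"ax":0,"ay":0,"az":0,"tx":0,"ty":0,"tz":0.034,"gripper":1},{"ax":0,"ay":0,"az":0,"tx":0,"ty":0,"tz":0.04,"gripper":1},{"ax":0,"ay":0,"az":0,"tx":0,"ty":0,"tz":0.046,"gripper":1},{"ax":0,"ay":0,"az":0,"tx":0,"ty":0,"tz":0.052,"gripper":1},{"ax":0,"ay":0,"az":0,"tx":0,"ty":0,"tz":0.057,"gripper":1},{"ax":0,"ay":0,"az":0,"tx":0,"ty":0,"tz":0.059,"gripper":1},{"ax":0,"ay":0,"az":0,"tx":0,"ty":0,"tz":0.059,"gripper":1}]}'
```

```text
time: 6.65
ee_pos: [0.4494, -0.2949, 0.0594]
eef_rot: [[-0.01, 1.0, 0.0], [1.0, 0.01, 0.0], [0.0, 0.0, -1.0]]
force: [-0.4, 0.7, -1.0]
gripper_width: 0.014
grasp_force: 30.0
```

```bash
python3 -m pendant '{"deltas":[{"ax":0,"ay":0,"az":0,"tx":0,"ty":0,"tz":0,"gripper":0.5},{"ax":0,"ay":0,"az":0,"tx":0,"ty":0,"tz":0,"gripper":0.5},{"ax":0,"ay":0,"az":0,"tx":0,"ty":0,"tz":0,"gripper":0.5},{"ax":0,"ay":0,"az":0,"tx":0,"ty":0,"tz":0,"gripper":0.5},{"ax":0,"ay":0,"az":0,"tx":0,"ty":0,"tz":-0.02,"gripper":0.5},{"ax":0,"ay":0,"az":0,"tx":0,"ty":0,"tz":-0.05,"gripper":0.5},{"ax":0,"ay":0,"az":0,"tx":0,"ty":0,"tz":-0.08,"gripper":0.5},{"ax":0,"ay":0,"az":0,"tx":0,"ty":0,"tz":-0.085,"gripper":0.5},{"ax":0,"ay":0,"az":0,"tx":0.03,"ty":0.001,"tz":-0.085,"gripper":0.5},{"ax":0,"ay":0,"az":0,"tx":0.07,"ty":0.001,"tz":-0.085,"gripper":0.5},{"ax":0,"ay":0,"az":0,"tx":0.1,"ty":0.001,"tz":-0.085,"gripper":0.5},{"ax":0,"ay":0,"az":0,"tx":0.1085,"ty":0.001,"tz":-0.085,"gripper":0.5},{"ax":0,"ay":0,"az":0,"tx":0.1085,"ty":0.001,"tz":-0.085,"gripper":0.5},{"ax":0,"ay":0,"az":0,"tx":0.1085,"ty":0.001,"tz":-0.085,"gripper":0.5}]}'
python3 w.py wr6; python3 tops.py wr6; python3 - <<'E'
from h import *
f,K,C=snap("top");W=world(f,K,C);P=W[198:240,325:390].reshape(-1,3)
px=f["pixels"]; save("t2.png",px)
m=(abs(P[:,1]+.294)<.025)&(P[:,2]>.06)&(P[:,2]<.12);print(m.sum(),np.median(P[m],0),P[m].max(0))
E
```

```text
time: 8.05
ee_pos: [0.4496, -0.1873, 0.1442]
eef_rot: [[-0.01, 1.0, 0.0], [1.0, 0.01, -0.001], [-0.001, 0.0, -1.0]]
force: [-0.2, 0.0, -0.0]
gripper_width: 0.047
grasp_force: 0.0
[[0.002, -0.961, -0.276, 0.081], [1.0, 0.002, 0.001, 0.0], [-0.0, -0.276, 0.961, -0.18], [0.0, 0.0, 0.0, 1.0]] [[370.1, 0.0, 278.2], [0.0, 370.1, 203.4], [0.0, 0.0, 1.0]] [[1.0, 0.011, 0.004, 0.449], [0.012, -0.961, -0.277, -0.106], [0.0, 0.277, -0.961, 0.324], [0.0, 0.0, 0.0, 1.0]] 8.1
0.107 [277. 228.] 1130 0.1075 [ 449.3 -185.7] ((14.113146781921387, 31.93712615966797), 0.40664634108543396)
0.107 [379. 229.] 1136 0.1075 [ 513.2 -185.8] ((13.48178768157959, 31.794475555419922), 0.15467329323291779)
0.107 [378. 293.] 238 0.1073 [ 518.7 -232. ] ((7.644390106201172, 21.970840454101562), 28.20829963684082)
0.087 [277. 198.] 102 0.0872 [ 449.4 -170.9] ((2.731825113296509, 14.092230796813965), 88.93187713623047)
0.087 [366. 213.] 270 0.0874 [ 508.2 -183.9] ((33.3280143737793, 11.597043991088867), 68.94268035888672)
0.087 [277. 289.] 828 0.0875 [ 450.2 -239.7] ((13.821329116821289, 32.655006408691406), 0.3702809810638428)
0.087 [369. 273.] 107 0.0872 [ 515.1 -224.5] ((1.5497546195983887, 10.423812866210938), 86.95320129394531)
0.087 [277. 340.] 226 0.0868 [ 450.3 -282.8] ((13.667928695678711, 10.230167388916016), 0.9000352621078491)
66 [ 0.44755163 -0.29380428  0.08120432] [ 0.45910705 -0.27458318  0.09266337]
```

```bash
python3 -m pendant '{"deltas":[{"ax":0,"ay":0,"az":0,"tx":0.001,"ty":0,"tz":0.01,"gripper":0.5},{"ax":0,"ay":0,"az":0,"tx":0.001,"ty":0,"tz":0.03,"gripper":0.5},{"ax":0,"ay":0,"az":0,"tx":0.001,"ty":0,"tz":0.05,"gripper":0.5},{"ax":0,"ay":0,"az":0,"tx":0.001,"ty":0,"tz":0.062,"gripper":0.5},{"ax":0,"ay":0,"az":0,"tx":0.001,"ty":0,"tz":0.062,"gripper":0.5},{"ax":0,"ay":0,"az":0,"tx":0.001,"ty":0,"tz":0.062,"gripper":1},{"ax":0,"ay":0,"az":0,"tx":0.001,"ty":0,"tz":0.062,"gripper":1},{"ax":0,"ay":0,"az":0,"tx":0.001,"ty":0,"tz":0.062,"gripper":1},{"ax":0,"ay":0,"az":0,"tx":0.001,"ty":0,"tz":0.062,"gripper":1},{"ax":0,"ay":0,"az":0,"tx":0.001,"ty":0,"tz":0.062,"gripper":1},{"ax":0,"ay":0,"az":0,"tx":0.001,"ty":0,"tz":0.062,"gripper":1}]}'
```

```text
time: 9.25
ee_pos: [0.4496, -0.1855, 0.0829]
eef_rot: [[-0.01, 1.0, 0.001], [1.0, 0.01, -0.0], [-0.001, 0.001, -1.0]]
force: [-0.7, -0.5, 1.9]
gripper_width: 0.0139
grasp_force: 30.0
```

```bash
python3 -m pendant '{"deltas":[{"ax":0,"ay":0,"az":0,"tx":0,"ty":0,"tz":-0.015,"gripper":1},{"ax":0,"ay":0,"az":0,"tx":0,"ty":0,"tz":-0.045,"gripper":1},{"ax":0,"ay":0,"az":0,"tx":0,"ty":0,"tz":-0.085,"gripper":1},{"ax":0,"ay":0,"az":0,"tx":0,"ty":0,"tz":-0.125,"gripper":1},{"ax":0,"ay":0,"az":0,"tx":0,"ty":0,"tz":-0.155,"gripper":1},{"ax":0,"ay":0,"az":0,"tx":0.02,"ty":0,"tz":-0.155,"gripper":1},{"ax":0,"ay":0,"az":-1,"tx":0.06,"ty":0.002,"tz":-0.155,"gripper":1},{"ax":0,"ay":0,"az":-2,"tx":0.105,"ty":0.004,"tz":-0.155,"gripper":1},{"ax":0,"ay":0,"az":-3,"tx":0.15,"ty":0.006,"tz":-0.155,"gripper":1},{"ax":0,"ay":0,"az":-4,"tx":0.195,"ty":0.008,"tz":-0.155,"gripper":1},{"ax":0,"ay":0,"az":-5,"tx":0.24,"ty":0.01,"tz":-0.155,"gripper":1},{"ax":0,"ay":0,"az":-5.6,"tx":0.285,"ty":0.012,"tz":-0.155,"gripper":1},{"ax":0,"ay":0,"az":-5.6,"tx":0.33,"ty":0.014,"tz":-0.155,"gripper":1},{"ax":0,"ay":0,"az":-5.6,"tx":0.36,"ty":0.016,"tz":-0.155,"gripper":1},{"ax":0,"ay":0,"az":-5.6,"tx":0.375,"ty":0.016,"tz":-0.155,"gripper":1},{"ax":0,"ay":0,"az":-5.6,"tx":0.375,"ty":0.016,"tz":-0.155,"gripper":1},{"ax":0,"ay":0,"az":-5.6,"tx":0.375,"ty":0.016,"tz":-0.155,"gripper":1},{"ax":0,"ay":0,"az":-5.6,"tx":0.375,"ty":0.016,"tz":-0.155,"gripper":1}]}'
python3 w.py wr7; python3 col.py wr7; python3 - <<'E'
from h import *
d=np.load("wr7.npz");W=d['W'];px=d['px'].astype(int)
m=(abs(W[...,2]-.2625)<.008)&(px.max(-1)<60)&(abs(W[...,0]-.465)<.04);m[300:]=0
P=W[m];print("held",len(P),np.median(P[:,2]),cv2.minAreaRect(P[:,:2].astype(np.float32)*1000))
m=(abs(W[...,2]-.086)<.012)&(px.min(-1)>110)&(np.hypot(W[...,0]-.462,W[...,1]-.246)<.02)
P=W[m];print("slot",len(P),np.median(P[:,2]),cv2.minAreaRect(P[:,:2].astype(np.float32)*1000))
save("wr7c.png",cv2.resize(d['px'][60:360,130:430],(600,600)))
E
```

```text
time: 11.05
ee_pos: [0.4616, 0.1882, 0.2374]
eef_rot: [[-0.106, 0.994, -0.0], [0.994, 0.106, -0.001], [-0.001, -0.0, -1.0]]
force: [0.0, 0.4, -0.7]
gripper_width: 0.0139
grasp_force: 30.0
[[0.002, -0.961, -0.276, 0.081], [1.0, 0.002, 0.001, 0.0], [-0.0, -0.276, 0.961, -0.18], [0.0, 0.0, 0.0, 1.0]] [[370.1, 0.0, 278.2], [0.0, 370.1, 203.4], [0.0, 0.0, 1.0]] [[0.994, 0.104, 0.03, 0.453], [0.108, -0.955, -0.275, 0.269], [-0.0, 0.277, -0.961, 0.417], [0.0, 0.0, 0.0, 1.0]] 11.1
3968 0.09254831314498788 [0.43532067 0.20873134 0.08710911] [0.48869039 0.28317838 0.09512134] ((461.6214294433594, 245.34869384765625), (47.08024978637695, 71.22562408447266), 6.060138702392578)
258 313 83 167
held 1873 0.2619199036154132 ((462.18475341796875, 190.63780212402344), (16.691720962524414, 27.460254669189453), 8.500041961669922)
slot 430 0.08664777305171326 ((461.7291564941406, 246.26507568359375), (10.46453857421875, 30.203758239746094), 6.224040508270264)
```

View pics/wr7c.png

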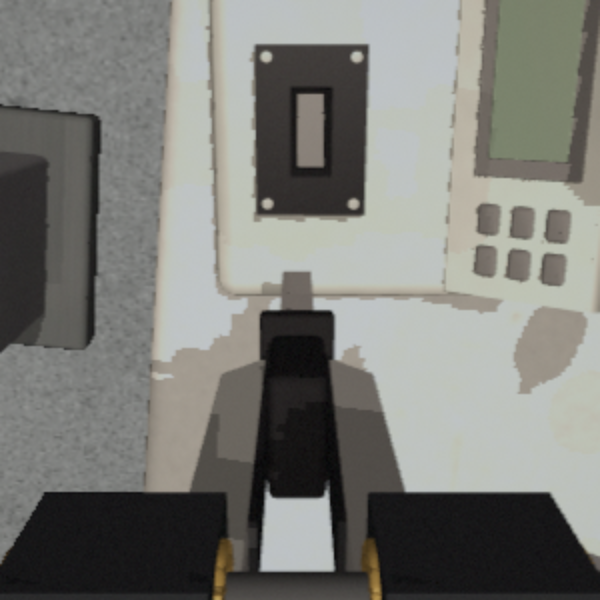

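The collar is at crop (255–368, 45–213) with the slot at (311,132), and the held holder sits straight in the fingers. The slot is at (0.4617, 0.2457) with a yaw of 6.1°, matching the tool.

```bash
python3 -m pendant '{"deltas":[{"ax":0,"ay":0,"az":0,"tx":0.02,"ty":0.002,"tz":0,"gripper":1},{"ax":0,"ay":0,"az":0,"tx":0.045,"ty":0.005,"tz":0,"gripper":1},{"ax":0,"ay":0,"az":0,"tx":0.0572,"ty":0.006,"tz":0,"gripper":1},{"ax":0,"ay":0,"az":0,"tx":0.0572,"ty":0.006,"tz":0.02,"gripper":1},{"ax":0,"ay":0,"az":0,"tx":0.0572,"ty":0.006,"tz":0.04,"gripper":1},{"ax":0,"ay":0,"az":0,"tx":0.0572,"ty":0.006,"tz":0.048,"gripper":1},{"ax":0,"ay":0,"az":0,"tx":0.0572,"ty":0.006,"tz":0.048,"gripper":1},{"ax":0,"ay":0,"az":0,"tx":0.0572,"ty":0.006,"tz":0.048,"gripper":1},{"ax":0,"ay":0,"az":0,"tx":0.0572,"ty":0.006,"tz":0.048,"gripper":1}]}'
python3 w.py wr8; python3 - <<'E'
from h import *
d=np.load("wr8.npz")
save("wr8c.png",cv2.resize(d['px'][60:360,130:430],(600,600)))
E
python3 col.py wr8
```

```text
time: 12.0
ee_pos: [0.4622, 0.2473, 0.1906]
eef_rot: [[-0.107, 0.994, 0.002], [0.994, 0.107, 0.001], [0.001, 0.002, -1.0]]
force: [-0.2, -1.0, -0.7]
gripper_width: 0.0138
grasp_force: 30.0
[[0.002, -0.961, -0.276, 0.081], [1.0, 0.002, 0.001, 0.0], [-0.0, -0.276, 0.961, -0.18], [0.0, 0.0, 0.0, 1.0]] [[370.1, 0.0, 278.2], [0.0, 370.1, 203.4], [0.0, 0.0, 1.0]] [[0.994, 0.104, 0.032, 0.453], [0.109, -0.956, -0.274, 0.328], [0.002, 0.276, -0.961, 0.37], [0.0, 0.0, 0.0, 1.0]] 12.05
3393 0.09264673875323959 [0.43457887 0.21258523 0.08700515] [0.48786768 0.28424535 0.09518293] ((461.5345153808594, 248.47274780273438), (47.31820297241211, 67.23274230957031), 6.126029014587402)
246 307 160 243
```

View pics/wr8c.png

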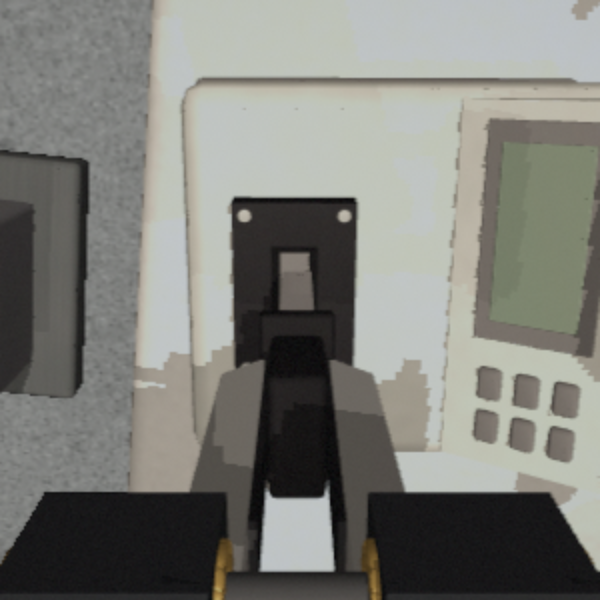

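The foot at crop (278–313, ~300) is centred over the slot at (272–318, 250+) to within about 0.5 mm sideways, and TCP y is about 1.3 mm too far. I'm correcting that and starting the insertion.

```bash
python3 -m pendant '{"deltas":[{"ax":0,"ay":0,"az":0,"tx":-0.0012,"ty":-0.0005,"tz":0.005,"gripper":1},{"ax":0,"ay":0,"az":0,"tx":-0.0012,"ty":-0.0005,"tz":0.012,"gripper":1},{"ax":0,"ay":0,"az":0,"tx":-0.0012,"ty":-0.0005,"tz":0.017,"gripper":1},{"ax":0,"ay":0,"az":0,"tx":-0.0012,"ty":-0.0005,"tz":0.017,"gripper":1},{"ax":0,"ay":0,"az":0,"tx":-0.0012,"ty":-0.0005,"tz":0.017,"gripper":1},{"ax":0,"ay":0,"az":0,"tx":-0.0012,"ty":-0.0005,"tz":0.017,"gripper":1}]}'; python3 -c "
from rig import observe
print(observe()['ee_pos'])"
```

```text
time: 12.65
ee_pos: [0.4612, 0.2461, 0.1726]
eef_rot: [[-0.107, 0.994, 0.0], [0.994, 0.107, 0.0], [0.0, 0.0, -1.0]]
force: [-0.1, -1.0, 0.2]
gripper_width: 0.0136
grasp_force: 30.0
[0.46119553 0.24610319 0.17255766]
```

```bash
python3 -m pendant '{"deltas":[{"ax":0,"ay":0,"az":0,"tx":0,"ty":0,"tz":0.003,"gripper":1},{"ax":0,"ay":0,"az":0,"tx":0,"ty":0,"tz":0.006,"gripper":1},{"ax":0,"ay":0,"az":0,"tx":0,"ty":0,"tz":0.009,"gripper":1},{"ax":0,"ay":0,"az":0,"tx":0,"ty":0,"tz":0.012,"gripper":1},{"ax":0,"ay":0,"az":0,"tx":0,"ty":0,"tz":0.015,"gripper":1},{"ax":0,"ay":0,"az":0,"tx":0,"ty":0,"tz":0.015,"gripper":1},{"ax":0,"ay":0,"az":0,"tx":0,"ty":0,"tz":0.015,"gripper":1}]}'
```

```text
time: 13.35
ee_pos: [0.461, 0.246, 0.1576]
eef_rot: [[-0.107, 0.994, -0.0], [0.994, 0.107, 0.0], [0.0, 0.0, -1.0]]
force: [0.2, -0.6, 1.7]
gripper_width: 0.0137
grasp_force: 30.0
```

```bash
python3 -m pendant '{"deltas":[{"ax":0,"ay":0,"az":0,"tx":0,"ty":0,"tz":0.005,"gripper":1},{"ax":0,"ay":0,"az":0,"tx":0,"ty":0,"tz":0.01,"gripper":1},{"ax":0,"ay":0,"az":0,"tx":0,"ty":0,"tz":0.015,"gripper":1},{"ax":0,"ay":0,"az":0,"tx":0,"ty":0,"tz":0.02,"gripper":1},{"ax":0,"ay":0,"az":0,"tx":0,"ty":0,"tz":0.025,"gripper":1},{"ax":0,"ay":0,"az":0,"tx":0,"ty":0,"tz":0.03,"gripper":1},{"ax":0,"ay":0,"az":0,"tx":0,"ty":0,"tz":0.035,"gripper":1},{"ax":0,"ay":0,"az":0,"tx":0,"ty":0,"tz":0.04,"gripper":1},{"ax":0,"ay":0,"az":0,"tx":0,"ty":0,"tz":0.045,"gripper":1},{"ax":0,"ay":0,"az":0,"tx":0,"ty":0,"tz":0.05,"gripper":1},{"ax":0,"ay":0,"az":0,"tx":0,"ty":0,"tz":0.05,"gripper":1},{"ax":0,"ay":0,"az":0,"tx":0,"ty":0,"tz":0.05,"gripper":1}]}'
```

```text
time: 14.55
ee_pos: [0.4612, 0.2461, 0.1075]
eef_rot: [[-0.107, 0.994, 0.0], [0.994, 0.107, 0.0], [0.0, 0.0, -1.0]]
force: [0.3, 0.4, 3.8]
gripper_width: 0.0138
grasp_force: 30.0
```

```bash
python3 -m pendant '{"deltas":[{"ax":0,"ay":0,"az":0,"tx":0,"ty":0,"tz":0.002,"gripper":1},{"ax":0,"ay":0,"az":0,"tx":0,"ty":0,"tz":0.003,"gripper":1},{"ax":0,"ay":0,"az":0,"tx":0,"ty":0,"tz":0.004,"gripper":1},{"ax":0,"ay":0,"az":0,"tx":0,"ty":0,"tz":0.005,"gripper":1},{"ax":0,"ay":0,"az":0,"tx":0,"ty":0,"tz":0.005,"gripper":1},{"ax":0,"ay":0,"az":0,"tx":0,"ty":0,"tz":0.005,"gripper":1},{"ax":0,"ay":0,"az":0,"tx":0,"ty":0,"tz":0.005,"gripper":1}]}'
python3 w.py wr9; python3 - <<'E'
from h import *
d=np.load("wr9.npz");W=d['W'];px=d['px'].astype(int)
m=(abs(W[...,2]-.1275)<.008)&(px.max(-1)<60)&(np.hypot(W[...,0]-.462,W[...,1]-.246)<.03)
P=W[m];print("held",len(P),np.median(P[:,2]),cv2.minAreaRect(P[:,:2].astype(np.float32)*1000))
f,K,C=snap("scene");W=world(f,K,C)
a=f["pixels"][205:285,300:390];b=f["pixels"][150:225,200:280]
r=lambda i:cv2.resize(np.clip(255*(i/255.)**.7,0,255).astype(np.uint8),(400,400))
save("fin.png",np.hstack([r(a),r(b)]))
E
```

```text
time: 15.25
ee_pos: [0.4612, 0.2461, 0.1029]
eef_rot: [[-0.107, 0.994, 0.001], [0.994, 0.107, 0.0], [0.0, 0.001, -1.0]]
force: [0.0, -0.5, 7.0]
gripper_width: 0.014
grasp_force: 30.0
[[0.002, -0.961, -0.276, 0.081], [1.0, 0.002, 0.001, 0.0], [-0.0, -0.276, 0.961, -0.18], [0.0, 0.0, 0.0, 1.0]] [[370.1, 0.0, 278.2], [0.0, 370.1, 203.4], [0.0, 0.0, 1.0]] [[0.994, 0.105, 0.031, 0.453], [0.109, -0.955, -0.274, 0.327], [0.001, 0.276, -0.961, 0.283], [0.0, 0.0, 0.0, 1.0]] 15.3
held 2131 0.12746645886013266 ((462.097412109375, 246.33352661132812), (16.776723861694336, 32.07145690917969), 8.254823684692383)
```

View pics/fin.png

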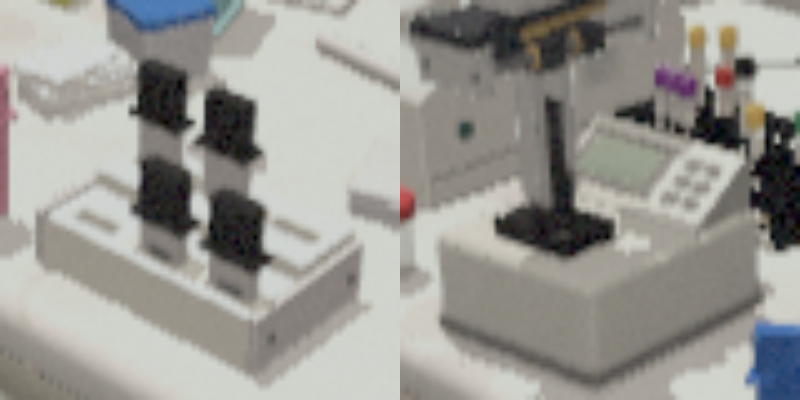

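Both short holders stand level in the front row and the two long ones are untouched. The held holder's top is at 0.1275 (collar + 35 mm), so the flange is seated, with 7 N of push. I'm handing it in.

```bash
python3 -c "
from rig import close_job
print(close_job())"
```

```text
the job is handed in; nothing more can be done
None
```

The job is handed in at about 15 s: the short stray stands let go in the free front-row pocket, and the long stray is held gripped in the photometer slot with its flange seated on the collar; no verdict came back.

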